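# Release the swing bolt of a dial printing jig

## Task

Release the clamp of the plum-coloured dial printing jig: loosen the brass wing nut, trying the swing bolt gently as you go, and as soon as the bolt comes free past the brass lip swing it out of the forked lug and leave it leaning well clear, at least half way down, with nothing held. Do not back the nut off more than about an eighth of a turn beyond the point where the bolt comes free, do not pull on it harder than about 20 N while the lip still holds it, and leave the loupe, ink jar and dial blank alone.

Things in the scene. Friction and masses are not known exactly. Their poses are not given: they have to be found in the camera images.
- jig: Fixed clamping jig: plum block 185 x 110 x 64 mm with a steel top plate. Origin on the bench straight below the swing bolt's pin; +x points from the bolt along the jig to the strap's hinge, 165 mm away; z up, y across. The block lies from x = 20 to 205 mm, its hinge posts up to 98 mm. The pin runs along y, 26 mm above the origin. A steel strap 36 mm wide lies along the jig's middle.
- lug (a point): Point on the bolt's upright axis at the top face of the strap's forked end (86 mm up), fixed to the jig, axes as the jig's. The fork reaches from x = -15 to +6 mm; its 13 mm slot, open to -x, holds the bolt. The strap is sprung: it follows the nut up by at most 1.65 mm, pressing on it with some 10 N.
- lip_foot (a point): Foot of the brass lip on the fork's prong ends, fixed to the jig (strap pressed down); axes as the jig's. Two tabs 2.5 mm thick, inner face 11 mm from the bolt's axis. They stand 1.5 to 7.8 mm above the strap's top: it differs each time and is not measured. They stop the washer, so the bolt, after some 4 mm of play until its underside is about level with the lip's top.
- bolt (a joint): Swing of the steel eyebolt (8 mm rod reaching 92 mm from its pin) about its pin: 0 = upright in the slot, grows as it swings out to the jig's -x side and down, up to 1.3 rad. A stiff hinge (0.13 N m, some 2 N at the nut): it stays where it is left. Half way down is 0.65 rad.
- nut (a joint): Turning of the brass wing nut on the bolt: 0 = fully tight, grows as it is loosened (counter-clockwise from above), end of thread at 4.2 rad; starts between 0 and 0.35. Steep thread: nut and washer rise 3 mm per radian (19 mm a turn); friction 0.1 N m. The bolt comes free somewhere between 0.8 and 3 rad, depending on the lip.
- wings (a point): Centre of the nut's two wings, on the bolt's axis; 111 mm above the bench when fully tight. The wings are an upright blade 9 mm thick, 52 mm long, 22 mm high (11 mm above and below this point), pinched across the 9 mm. Below it are the hub (18 mm wide) and the washer (its underside 25 mm below this point). x runs along the wings, y across, z along the bolt; at nut = 0 its x is the jig's x.
- washer_foot (a point): Centre of the underside of the steel washer that rides under the nut and rises and falls with it (22 mm wide, 4 mm thick); z along the bolt.
- loupe: Bystander: black watchmaker's loupe, 38 mm wide and 36 mm high; origin at the centre of its underside.
- ink_jar: Bystander: amber jar with a white cap, 42 mm wide and 52 mm high; origin at the centre of its underside.
- dial_blank: Bystander: pale metal disc, 36 mm wide and 6 mm high; origin at the centre of its underside.

How it is judged:
By the outcome, as a careful person would: the job done as asked, in the order asked, and still so for the second after the job is handed in, with the robot touching nothing.
It also fails if it takes over 72 s, if anything falls off the work surface, if the arm or the gripper's body presses on something with over 40 N, if the wrist force passes 120 N, or if a joint passes its speed limit or range.

## Robot

A 7-joint arm with a two-finger parallel gripper is mounted at the origin on the work surface. World frame = base frame: x ahead of the robot, y to its left, z up, the work surface at z = 0. Lengths are in m, angles in rad, forces in N, time in s.
With the tool pointing down it reaches from about 0.4 to 0.85 m from the base axis. Payload 4.5 kg.
Tool frame: the origin (TCP) lies on the centre line of the jaws, within the pads' length; the fingertips stand 14 mm ahead of it and the grasp point (between the pads) lies 5 mm behind it (r.tcp_to_tips is the z of the fingertips in the tool frame, in m); z points along the fingers, y is the direction in which the jaws open and shut (so a half turn about z gives the same grasp; the last joint's range is limited). The gripper opens to 88 mm and grips with 3 to 60 N. Pads are 18 mm wide; open, the fingers measure 123 mm over their backs; the gripper's body (75 mm by 187 mm) begins 45 mm behind the grasp point.
Start: joints at [1.328, 0.689, -0.195, 1.565, 0.157, 0.902, -0.215], TCP at [0.171, -0.601, 0.253] pointing down, gripper open.
Joint ranges: [-3.01, 3.01], [-0.46, 2.08], [-1.47, 1.51], [0.13, 2.56], [-1, 4.14], [0.04, 2.09], [-2.66, 2.66]. Speed limits (rad/s): [2.57, 2.57, 3.14, 3.14, 3.14, 3.14, 3.14].

## Interface

Orientations are given as a unit quaternion [x, y, z, w].
In Python, from plant import r, viewer gives the robot as it stands.
- The arm moves only by the shell command python3 -m inch 'ROWS' [FORCE]. ROWS is JSON, a list of rows, each a list of 3 entries, a list of its own where there are three numbers: the closure, from 0 (fully open) to 1 (shut), then the shift along the tool's x, y, z in cm, then the turn about the tool's z in degrees. In form: [[fingers, [x, y, z], yaw], ...]. A call has 1 to 20 rows; each row is the pose to reach, as a shift and turn from the pose commanded when the call began, along the tool's axes at that moment; what a row does not reach only later rows make up. A row lasts 1/10 s, in which the tool goes at most 50 mm and 8.59 degrees, less where a joint would pass 70% of its speed; a pose out of reach is approached as far as the arm can. A call with a gripper value outside its range is refused whole. The fingers move at their own pace and stop on an object; FORCE is the grip in N (left out, the last holds). Time passes only in rows, so rows that repeat a pose let the fingers close. It gives the time, the measured TCP pose, the force and the opening at its end, in the units of the state.
- r.get_state(): the state, without advancing time (a new reading comes with each control period).
- viewer.snapshot(name): name is "scene" or "top" or "wrist"; returns the picture (480x640x3 uint8, red, green, blue); there is no depth.
- viewer.camera_params(name): a dict with "intrinsics" (3x3 intrinsics, pixels), "world_to_cam" (4x4, takes a point from world to camera coordinates). Camera axes: x right, y up, looking along -z (the intrinsics and any distortion apply to the point x, -y, -z); pixel columns grow to the right and rows downward; lengths in m; the calibration is good to about 2 mm. The wrist camera is an equidistant fisheye: a pixel r from the principal point sees the ray r / f radians off the axis. A picture is of the moment at which its call begins: read the wrist's pose just before it. camera_params takes no time and is no camera call; for the wrist camera it gives the pose at the moment of the call.
- r.finish_job(): hands the job in, once; it reports no verdict.
Trained networks look in the newest picture that a camera, given by its name, has taken for a name from the list of things; names that differ only in an ending like _2 or _b are one class to them, and where a whole thing is asked for, a point or a joint stands for the part that bears it (a point fixed in the world has none). Each returns a list of dicts, best first, with "p" (0 to 1); they miss things now and then, are a little off and sometimes report something else, mostly with a low value. They report only what shows in the picture. A call takes as long as a camera call.
- viewer.outline_of(camera, name): "pixels" (480x640 bool, what is visible of it) and "bbox" ([left, top, width, height] in pixels, round what is visible of it).
The state is a dict: "clock": time; "q": joint angles; "qd": joint speeds; "joint_torque": joint torques, N m; "tool_pos": TCP position; "eef_rot": TCP orientation; "contact_force": force on the tool from outside, world axes, zero at the start; "moment": the same for the moment, N m; "opening": opening from 0.0 (shut) to 1.0 (fully open).
Only numpy, scipy, OpenCV 4.12 (cv2) and the standard library are available. Lean on these libraries where they do the work, as an engineer would, in place of code of your own. Each camera call takes 0.05 s, during which the arm holds its last target.

## Working session

There is one attempt and no reset: what is moved stays moved. The work goes in short steps, Python scripts to look and compute and a shell command to move; the robot and the scene stay as the last step left them, time stands still between calls to the robot, and variables do not carry over. Pictures are saved under pics/ and viewed, and the job is handed in when it is done.

```bash
ls; mkdir -p pics
python3 - <<'E'
from plant import r, viewer
import cv2
s=r.get_state(); print({k:s[k] for k in('clock','tool_pos','eef_rot','contact_force','opening')}, r.tcp_to_tips)
for n in('scene','top','wrist'):
    im=viewer.snapshot(n); cv2.imwrite(f'pics/{n}0.png',im[:,:,::-1])
    p=viewer.camera_params(n); print(n,p)
E
```

```text
pics
{'clock': 0.0, 'tool_pos': array([ 0.17059338, -0.60065234,  0.25189748]), 'eef_rot': array([ 9.90433591e-01,  1.37987166e-01, -1.85262945e-04, -9.00221207e-04]), 'contact_force': array([-0.36490544,  0.29547024, -0.19763649]), 'opening': 1.0005604235869128} 0.014
scene {'intrinsics': array([[478.91711196,   0.        , 320.47769745],
       [  0.        , 478.91711196, 242.35845437],
       [  0.        ,   0.        ,   1.        ]]), 'world_to_cam': array([[ 0.33235812,  0.94313918, -0.00515416, -0.26051404],
       [-0.77368911,  0.27576186,  0.57040385,  0.41560967],
       [ 0.53939154, -0.18559063,  0.82134821, -1.20353011],
       [ 0.        ,  0.        ,  0.        ,  1.        ]])}
top {'intrinsics': array([[549.72391719,   0.        , 320.86913482],
       [  0.        , 549.72391719, 245.22312134],
       [  0.        ,   0.        ,   1.        ]]), 'world_to_cam': array([[ 0.0094757 , -0.99994305,  0.00490995,  0.05529758],
       [ 0.99982858,  0.00955249,  0.0158605 , -0.60556213],
       [-0.0159065 ,  0.00475882,  0.99986216, -0.86510034],
       [ 0.        ,  0.        ,  0.        ,  1.        ]])}
wrist {'intrinsics': array([[371.64829954,   0.        , 316.67384597],
       [  0.        , 371.64829954, 234.31252121],
       [  0.        ,   0.        ,   1.        ]]), 'world_to_cam': array([[ 0.27186922, -0.96233227, -0.00193145, -0.62466602],
       [ 0.92928417,  0.26305319, -0.2592951 ,  0.0368892 ],
       [ 0.25003612,  0.06869949,  0.96579621, -0.39008443],
       [ 0.        ,  0.        ,  0.        ,  1.        ]])}
```

View pics/scene0.png

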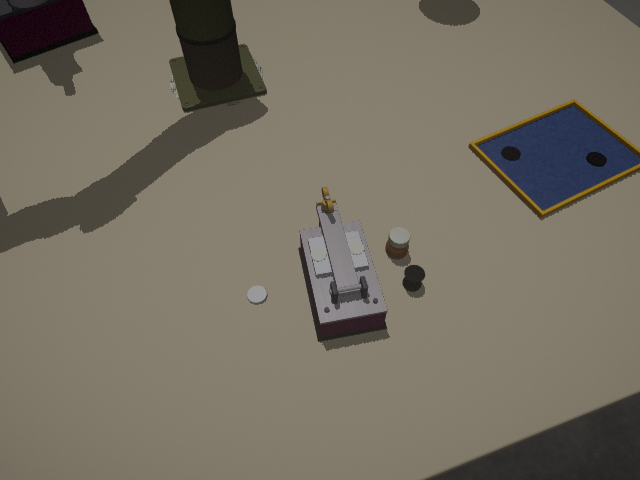

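View pics/top0.png

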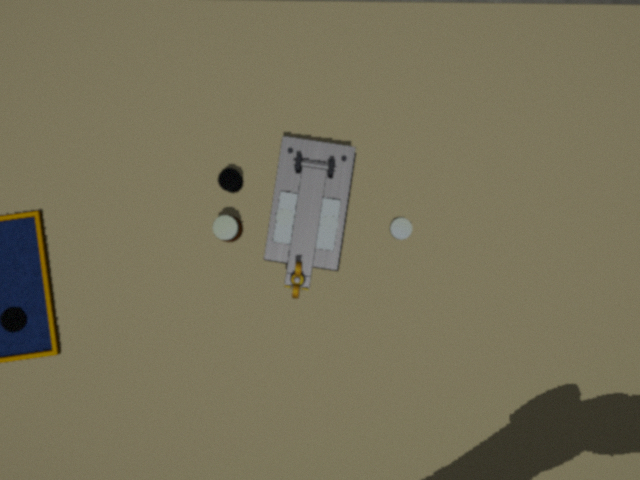

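View pics/wrist0.png

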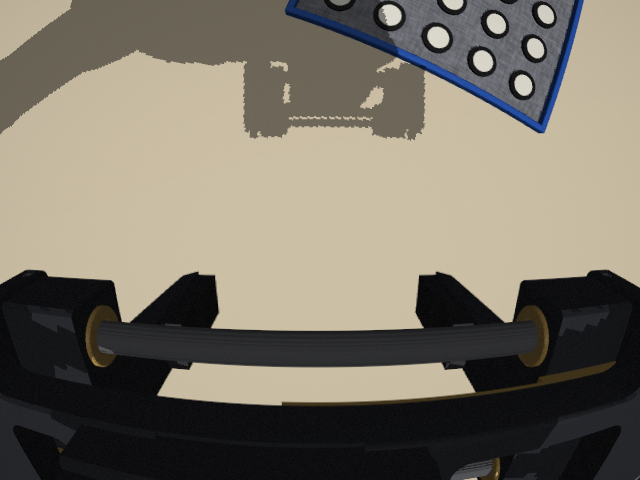

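The scene view shows the jig with its nut at about (328,200) and the loupe and jar to its right. In the top view the nut is at about (298,280), with the wings nearly along the jig's axis. I'll measure now.

```bash
cat > h.py <<'E'
from plant import r, viewer
import numpy as np, cv2
from scipy.spatial.transform import Rotation as R
def ray(cam,uv,p=None):
    p=p or viewer.camera_params(cam);K=p['intrinsics'];W=p['world_to_cam']
    d=np.array([(uv[0]-K[0,2])/K[0,0],-(uv[1]-K[1,2])/K[1,1],-1])
    Rm=W[:3,:3];c=-Rm.T@W[:3,3];d=Rm.T@d
    return c,d/np.linalg.norm(d)
def atz(cam,uv,z):
    c,d=ray(cam,uv);return c+d*(z-c[2])/d[2]
def tri(rs):
    A=sum(np.eye(3)-np.outer(d,d) for c,d in rs);b=sum((np.eye(3)-np.outer(d,d))@c for c,d in rs)
    X=np.linalg.solve(A,b);return X,[np.linalg.norm((np.eye(3)-np.outer(d,d))@(X-c)) for c,d in rs]
def proj(cam,X):
    p=viewer.camera_params(cam);K=p['intrinsics'];W=p['world_to_cam']
    q=W[:3,:3]@np.asarray(X)+W[:3,3]
    v=np.array([q[0],-q[1],-q[2]])
    if cam=='wrist':
        th=np.arctan2(np.hypot(v[0],v[1]),v[2]);n=np.hypot(v[0],v[1])
        return K[0,2]+K[0,0]*th*v[0]/n,K[1,2]+K[1,1]*th*v[1]/n
    return K[0,2]+K[0,0]*v[0]/v[2],K[1,2]+K[1,1]*v[1]/v[2]
E
python3 - <<'E'
from h import *
ms={}
for cam in('top','scene'):
    for n in('nut','wings','jig','loupe','ink_jar','dial_blank','bolt','washer_foot'):
        o=viewer.outline_of(cam,n)
        if o:
            m=o[0]['pixels'];ys,xs=np.nonzero(m)
            print(cam,n,[round(x['p'],2) for x in o],o[0]['bbox'],xs.mean().round(1),ys.mean().round(1),m.sum())
            ms[cam+n]=m
            if n in('jig','nut'):
                print(cv2.minAreaRect(np.c_[xs,ys].astype(np.float32)))
        else: print(cam,n,None)
np.savez('m.npz',**ms)
im=cv2.imread('pics/top0.png')[110:310,200:420];cv2.imwrite('pics/topz.png',cv2.resize(im,None,fx=3,fy=3,interpolation=cv2.INTER_CUBIC)[:600])
im=cv2.imread('pics/scene0.png')[170:350,290:440];cv2.imwrite('pics/scz.png',cv2.resize(im,None,fx=3.3,fy=3.3,interpolation=cv2.INTER_CUBIC))
E
```

```text
top nut [0.62] [290.0, 260.7, 13.9, 40.0] 296.4 279.8 272
((296.5, 279.5), (37.0, 11.0), 90.0)
top wings [0.68] [290.4, 264.2, 13.4, 32.9] 296.5 279.4 276
top jig [0.65] [261.7, 139.3, 94.8, 158.9] 308.5 208.5 10068
((306.88018798828125, 219.89093017578125), (75.9513168334961, 158.61392211914062), 8.615649223327637)
top loupe [0.68] [214.6, 168.3, 27.2, 24.8] 230.1 180.1 498
top ink_jar [0.67] [210.7, 215.9, 32.9, 27.8] 227.4 228.1 678
top dial_blank [0.86] [389.9, 218.3, 21.6, 19.5] 400.6 228.4 392
top bolt [0.54] [286.4, 263.9, 15.6, 35.7] 296.8 279.7 331
top washer_foot [0.61] [293.6, 261.6, 12.6, 39.8] 296.8 279.1 337
scene nut [0.65] [323.3, 185.9, 11.6, 26.4] 326.9 201.2 164
((327.441650390625, 199.066162109375), (24.389909744262695, 9.980525970458984), 86.42366790771484)
scene wings [0.51, 0.47] [247.3, 282.2, 21.4, 23.3] 256.6 294.1 297
scene jig [0.84] [298.0, 189.1, 87.0, 154.3] 340.1 276.2 8414
((338.31634521484375, 261.52276611328125), (151.7399444580078, 73.89787292480469), 77.96940612792969)
scene loupe [0.56] [403.7, 263.3, 21.9, 28.8] 413.2 277.4 462
scene ink_jar [0.87] [386.9, 223.4, 21.7, 33.9] 397.5 243.0 628
scene dial_blank [0.75] [247.2, 283.0, 22.4, 22.2] 256.8 294.2 308
scene bolt [0.75] [318.3, 184.2, 17.3, 28.9] 326.5 200.9 229
scene washer_foot [0.68] [323.9, 185.5, 9.9, 27.3] 326.9 203.0 172
```

```bash
ls pics
```

```text
scene0.png
scz.png
top0.png
topz.png
wrist0.png
```

View pics/topz.png

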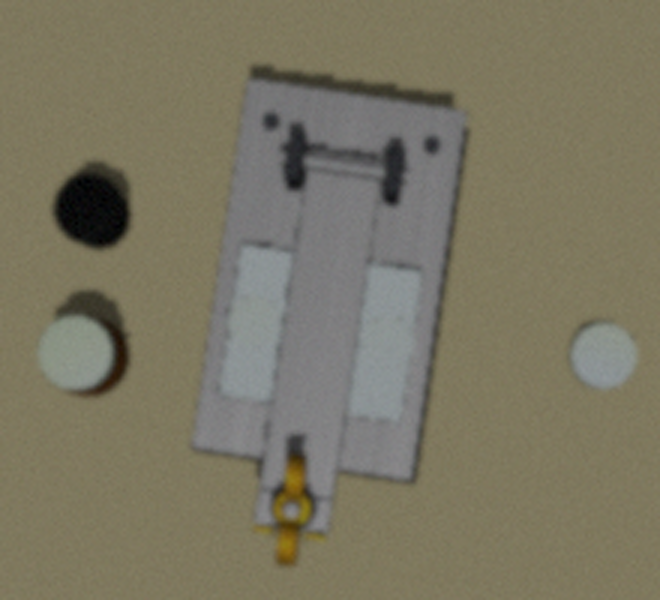

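View pics/scz.png

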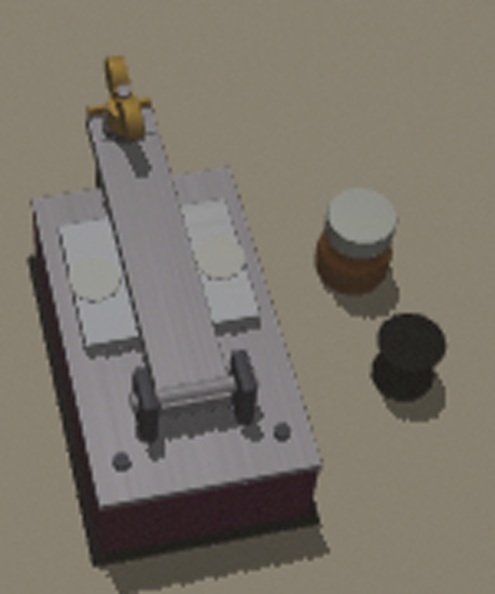

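The zoomed top view shows the wings from (286,560) to (296,460) in crop pixels, the hub at (292,507), and the block-top corners at (247,80), (467,108), (415,482) and (192,448).

Run:
```python
from h import *
f=lambda p:(p[0]/3+200-.33,p[1]/3+110-.33)
g=lambda p:(p[0]/3.3+290-.35,p[1]/3.3+170-.35)
C=[atz('top',f(p),.064) for p in((247,80),(467,108),(415,482),(192,448))]
C=np.array(C);print(C.round(4)); 
print([np.linalg.norm(C[i]-C[(i+1)%4]).round(4) for i in range(4)])
far=(C[0]+C[1])/2;near=(C[2]+C[3])/2
ax=(far-near);yaw=np.arctan2(ax[1],ax[0]);print('yaw',np.degrees(yaw),np.linalg.norm(ax))
for a,b in((3,0),(2,1)):
    d=C[b]-C[a];print(np.degrees(np.arctan2(d[1],d[0])))
for a,b in((0,1),(3,2)):
    d=C[b]-C[a];print(np.degrees(np.arctan2(d[1],d[0]))+90)
u=ax/np.linalg.norm(ax);ctr=C.mean(0);print('origin est',ctr-u*.1125)
w1=atz('top',f((286,556)),.113);w2=atz('top',f((296,462)),.113);d=w2-w1
print('wings',(w1+w2)/2,np.linalg.norm(d),np.degrees(np.arctan2(d[1],d[0])))
print('hub',atz('top',f((292,507)),.115))
print(tri([ray('top',(296.6,279.6)),ray('scene',(327,200.8))]))
# strap far
for n,z in (('loupe',.036),('ink_jar',.052),('dial_blank',.006)):pass
print('loupe',atz('top',(230.1,180.1),.03),'jar',atz('top',(226,227.8),.052),'dial',atz('top',(400.6,228.4),.006))
```

```text
[[0.7645 0.1203 0.064 ]
 [0.7518 0.0118 0.064 ]
 [0.5673 0.0357 0.064 ]
 [0.583  0.1454 0.064 ]]
[np.float64(0.1093), np.float64(0.186), np.float64(0.1108), np.float64(0.1833)]
yaw -7.633062245703019 0.18465572257260768
-7.863065737956577
-7.406499852421313
-6.67576061504036
-8.128304631196897
origin est [0.5551375  0.09324781 0.064     ]
wings [0.5557778  0.09460098 0.113     ] 0.04355087379813527 -5.4940616988616435
hub [0.556784   0.09407423 0.115     ]
(array([0.55478525, 0.0942164 , 0.10542455]), [np.float64(0.0008151300874782887), np.float64(0.0008151300874782492)])
loupe [0.70342271 0.20170131 0.03      ] jar [0.62895945 0.20340662 0.052     ] dial [ 0.63280275 -0.06478735  0.006     ]
```

Estimates agree: bolt axis at about (0.5555, 0.094), jig yaw about -7.6°, and wings at about -5.5°. I'll move to a hover above the nut.

```bash
python3 -m inch '[[0,[5,-5,0],5],[0,[8,-8,0],10],[0,[12,-12,0],15],[0,[15,-15,0],21],[0,[19,-19,0],21],[0,[22,-22,0],21],[0,[26,-26,0],21],[0,[29,-29,0],21],[0,[33,-33,0],21],[0,[36,-36,0],21],[0,[40,-40,0],21],[0,[43,-43,0],21],[0,[47,-47,0],21],[0,[50,-50,0],21],[0,[53,-53,0],21],[0,[56,-56.3,0],21],[0,[56,-56.3,0],21],[0,[56,-56.3,0],21]]' 25
python3 - <<'E'
from h import *
s=r.get_state();print(s['clock'],s['tool_pos'],R.from_quat(s['eef_rot']).as_matrix().round(4),s['q'].round(3),s['contact_force'])
im=viewer.snapshot('wrist');cv2.imwrite('pics/w1.png',im[:,:,::-1])
for z in(.111,.122):print(proj('wrist',[.5555,.094,z]))
E
```

```text
clock: 2.75
tool_pos: [0.5555, 0.0944, 0.2524]
eef_rot: [0.999, -0.044, -0.0, 0.0]
contact_force: [-0.5, -0.6, -0.5]
opening: 0.999
2.75 [0.55554693 0.09436708 0.25243887] [[ 9.962e-01 -8.710e-02 -4.000e-04]
 [-8.710e-02 -9.962e-01 -2.000e-04]
 [-4.000e-04  2.000e-04 -1.000e+00]] [-0.255  0.604  0.007  1.761 -0.006  0.776 -1.902] [-0.46049865 -0.63458321 -0.53851399]
(np.float64(312.96629396316104), np.float64(222.8651081861779))
(np.float64(312.8354257090297), np.float64(226.33329408009135))
```

View pics/w1.png

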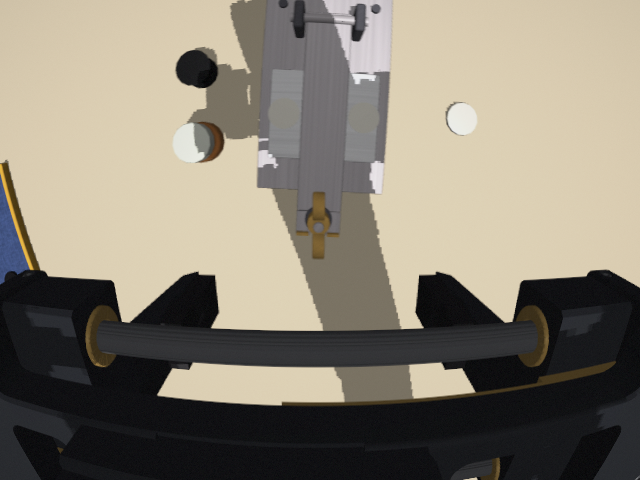

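The wrist view shows the wings vertical at column ~319 (rows 192–258), so they line up with tool x. There is a small lateral disagreement, so I'll go lower and look again.

```bash
python3 -m inch '[[0,[0,0,3],0],[0,[0,0,6],0],[0,[0,0,8],0],[0,[0,0,8],0],[0,[0,0,8],0]]'
python3 - <<'E'
from h import *
s=r.get_state();print(s['clock'],s['tool_pos'],s['contact_force'])
im=viewer.snapshot('wrist');cv2.imwrite('pics/w2.png',im[:,:,::-1])
p=s['tool_pos'];M=R.from_quat(s['eef_rot']).as_matrix()
print('axis pts',[np.round(proj('wrist',p+M@[0,0,d]),1) for d in(0,.014,.03,.06)])
for z in(.100,.111,.122):print(proj('wrist',[.5555,.094,z]))
W=viewer.camera_params('wrist')['world_to_cam'];print('cam in tool',M.T@(-W[:3,:3].T@W[:3,3]-p))
o=viewer.outline_of('wrist','nut')
for x in o[:2]:
    ys,xs=np.nonzero(x['pixels']);print(x['p'],x['bbox'],xs.mean(),ys.mean())
E
```

```text
clock: 3.3
tool_pos: [0.5556, 0.0917, 0.1732]
eef_rot: [0.999, -0.046, -0.0, 0.0]
contact_force: [-0.5, -0.1, -0.1]
opening: 0.997
3.3 [0.55555622 0.09171148 0.17322956] [-0.53661503 -0.08220197 -0.10823894]
axis pts [array([315.1, 306.4]), array([315.3, 292.2]), array([315.4, 278.6]), array([315.7, 258.4])]
(np.float64(311.7501157636548), np.float64(251.5364984663034))
(np.float64(311.49714220325177), np.float64(257.51921771728837))
(np.float64(311.2181259648848), np.float64(264.13785453001043))
cam in tool [ 0.06535863  0.00081304 -0.13368648]
0.59 [295.8, 213.2, 34.4, 90.9] 312.96463414634144 256.59634146341466
```

View pics/w2.png

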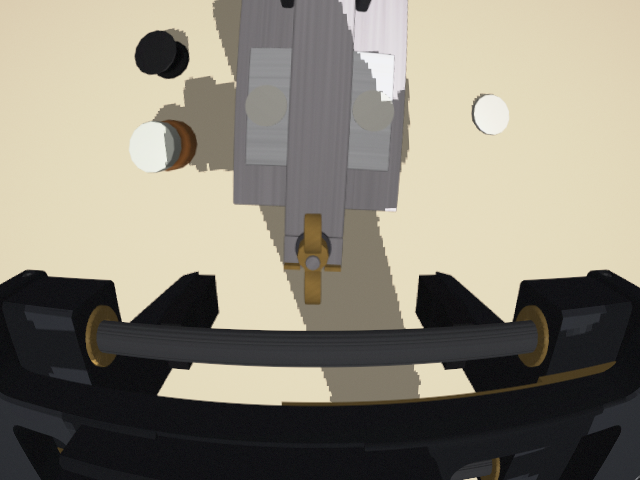

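The lower view has the nut at column 313, hub at about row 255. That puts it about 1.3 mm to the +y side, at y ≈ 0.093. I'll re-read the settled pose.

```bash
python3 -m inch '[[0,[0,0,0],0],[0,[0,0,0],0]]'
python3 - <<'E'
from h import *
im=viewer.snapshot('wrist')
s=r.get_state();p=s['tool_pos'];M=R.from_quat(s['eef_rot']).as_matrix();print(p,M[:,0])
b=(im[:,:,0].astype(int)-im[:,:,2]>60)&(im[:,:,0]>100)
for y in range(205,310,6):
    xs=np.nonzero(b[y,270:360])[0]+270
    print(y,xs.min() if len(xs) else None,xs.max() if len(xs) else None,xs.mean() if len(xs) else None)
for z in(.111,.122):
  for y in (.092,.093,.094):print(z,y,np.round(proj('wrist',[.5555,y,z]),1),[np.round(proj('wrist',np.array([.5555,y,z])+M[:,0]*d),1) for d in(-.026,.026)])
E
```

```text
clock: 3.6
tool_pos: [0.5561, 0.0934, 0.1737]
eef_rot: [0.999, -0.045, 0.001, -0.0]
contact_force: [-0.5, 1.1, -0.5]
opening: 1.004
[0.55601845 0.0934402  0.17347579] [ 0.99598219 -0.08954106  0.00137033]
205 None None None
211 None None None
217 310 314 311.75
223 309 324 316.5
229 309 324 316.5
235 309 324 316.5
241 308 324 316.0
247 306 326 316.0
253 302 330 316.0
259 302 330 316.0
265 304 328 316.0
271 309 343 326.7931034482759
277 309 323 316.0
283 309 323 316.0
289 309 323 316.0
295 309 323 316.0
301 309 322 315.5
307 None None None
0.111 0.092 [317.3 256.9] [array([317.4, 299.5]), array([317.3, 210.9])]
0.111 0.093 [315.5 257.1] [array([315.6, 299.6]), array([315.4, 211. ])]
0.111 0.094 [313.7 257.2] [array([313.9, 299.8]), array([313.5, 211.2])]
0.122 0.092 [317.3 263.5] [array([317.4, 307.9]), array([317.3, 215.1])]
0.122 0.093 [315.4 263.7] [array([315.6, 308. ]), array([315.3, 215.3])]
0.122 0.094 [313.6 263.9] [array([313.8, 308.2]), array([313.4, 215.5])]
```

The nut now measures y ≈ 0.0927 and the blade is aligned within 0.5°. Next: lower until the tips are just above the hub, then close.

```bash
python3 -m inch '[[0,[0.05,0.05,2],0],[0,[0.05,0.05,4],0],[0,[0.05,0.05,5],0],[0,[0.05,0.05,5.7],0],[0,[0.05,0.05,5.7],0],[0.4,[0.05,0.05,5.7],0],[0.7,[0.05,0.05,5.7],0],[0.8,[0.05,0.05,5.7],0],[0.8,[0.05,0.05,5.7],0]]' 25
python3 - <<'E'
from h import *
s=r.get_state();print(s['tool_pos'],s['contact_force'],s['opening']*88)
im=viewer.snapshot('wrist');cv2.imwrite('pics/w3.png',im[:,:,::-1])
E
```

```text
clock: 4.55
tool_pos: [0.5563, 0.0929, 0.1161]
eef_rot: [0.999, -0.045, 0.0, -0.0]
contact_force: [-0.2, -0.1, -0.1]
opening: 0.662
[0.55632367 0.09287417 0.11611856] [-0.24336619 -0.10703217 -0.14753688] 58.2791241076718
```

View pics/w3.png

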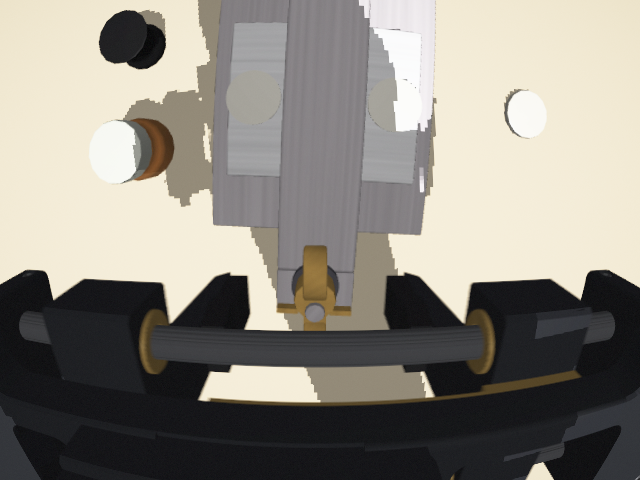

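The blade (column ~315) is centred between the jaws, which are still closing. I'll close fully.

```bash
python3 -m inch '[[1,[0,0,0],0],[1,[0,0,0],0],[1,[0,0,0],0],[1,[0,0,0],0],[1,[0,0,0],0],[1,[0,0,0],0],[1,[0,0,0],0],[1,[0,0,0],0],[1,[0,0,0],0]]' 25
```

```text
clock: 5.5
tool_pos: [0.5562, 0.0936, 0.1158]
eef_rot: [0.999, -0.045, 0.0, -0.0]
contact_force: [0.1, 3.2, -0.3]
opening: 0.187
```

```bash
python3 -m inch '[[1,[0,0,0],0],[1,[0,0,0],0],[1,[0,0,0],0],[1,[0,0,0],0],[1,[0,0,0],0]]' 25
```

```text
clock: 6.0
tool_pos: [0.5562, 0.0936, 0.1157]
eef_rot: [0.999, -0.045, 0.0, -0.0]
contact_force: [0.6, 5.9, 0.2]
opening: 0.187
```

The jaws stopped at 16.5 mm, not the blade's 9 mm, probably on the hub. I'll look.

Run:
```python
from h import *
im=viewer.snapshot('wrist');cv2.imwrite('pics/w4.png',im[:,:,::-1])
im=viewer.snapshot('scene');cv2.imwrite('pics/s4.png',cv2.resize(im[150:270,260:400,::-1],None,fx=4,fy=4,interpolation=cv2.INTER_CUBIC))
```

```text
(no output)
```

View pics/w4.png

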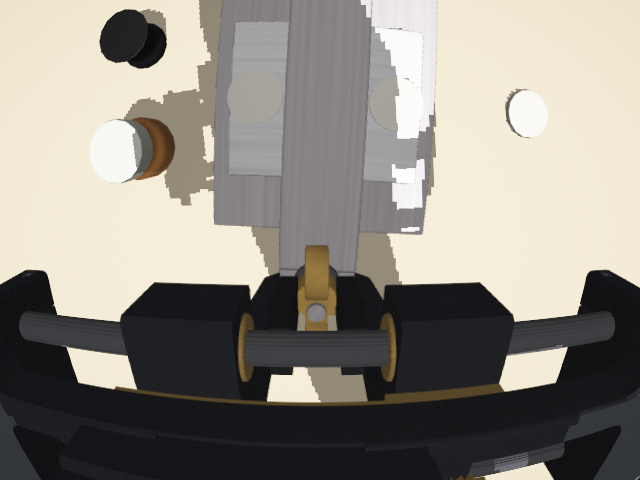

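View pics/s4.png

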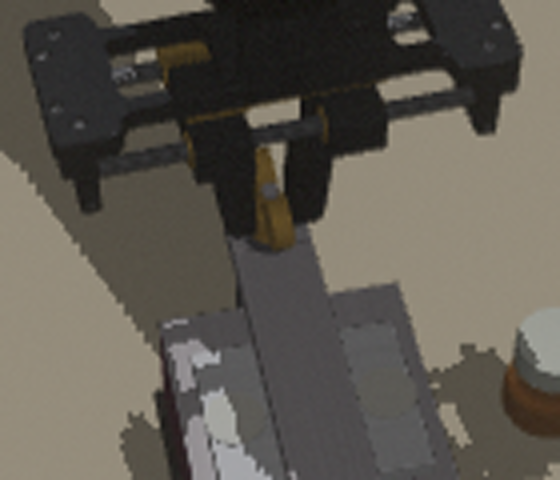

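The fingertips are on the hub and not on the blade. I'll open a little, rise 4 mm and close again.

```bash
python3 -m inch '[[0.75,[0,0,0],0],[0.75,[0,0,0],0],[0.75,[0,0,-0.4],0],[0.75,[0,0,-0.4],0],[1,[0,0,-0.4],0],[1,[0,0,-0.4],0],[1,[0,0,-0.4],0],[1,[0,0,-0.4],0],[1,[0,0,-0.4],0],[1,[0,0,-0.4],0]]' 25
```

```text
clock: 7.1
tool_pos: [0.5569, 0.0936, 0.1207]
eef_rot: [0.999, -0.045, 0.001, -0.001]
contact_force: [-0.1, 2.7, 6.3]
opening: 0.097
```

The opening is 8.5 mm, so the blade is gripped. The free point is at 0.8 rad at the earliest, so I'll turn 30° first and rise with the thread.

```bash
python3 -m inch '[[1,[0,0,-0.03],-6],[1,[0,0,-0.06],-12],[1,[0,0,-0.1],-18],[1,[0,0,-0.13],-24],[1,[0,0,-0.16],-30],[1,[0,0,-0.16],-30],[1,[0,0,-0.16],-30]]' 25
python3 - <<'E'
from h import *
s=r.get_state();print(s['moment'],s['q'].round(2),s['contact_force'])
im=viewer.snapshot('wrist');cv2.imwrite('pics/w5.png',im[:,:,::-1])
E
```

```text
clock: 7.8
tool_pos: [0.5568, 0.0941, 0.1221]
eef_rot: [0.977, 0.215, 0.001, -0.001]
contact_force: [-0.7, 4.5, 6.4]
opening: 0.092
[0.79258893 0.13201175 0.12475687] [-0.17  0.8  -0.13  1.86  0.2   0.49 -1.58] [-0.7258832   4.50410436  6.37309498]
```

View pics/w5.png

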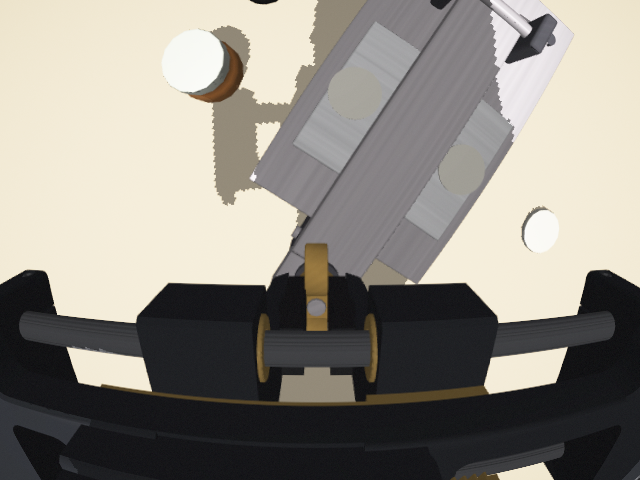

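The blade turned with the tool (still upright at column 317), so the nut is at ≈32° (0.57 rad). I'll turn to ≈45°, then try the bolt.

```bash
python3 -m inch '[[1,[0,0,-0.03],-6],[1,[0,0,-0.06],-12],[1,[0,0,-0.06],-12],[1,[0,0,-0.06],-12]]'
python3 -m inch '[[1,[-0.1,-0.1,0],0],[1,[-0.15,-0.15,0],0],[1,[-0.2,-0.2,0],0],[1,[-0.25,-0.25,0],0],[1,[-0.25,-0.25,0],0]]'
```

```text
clock: 8.25
tool_pos: [0.5567, 0.0942, 0.1225]
eef_rot: [0.949, 0.315, 0.001, -0.001]
contact_force: [-0.8, 3.4, 4.7]
opening: 0.105
clock: 8.75
tool_pos: [0.555, 0.0944, 0.1226]
eef_rot: [0.949, 0.316, 0.003, -0.0]
contact_force: [3.5, 4.6, 2.7]
opening: 0.099
```

```bash
python3 -m inch '[[1,[-0.1,-0.1,0],0],[1,[-0.2,-0.2,0],0],[1,[-0.2,-0.2,0],0],[1,[-0.2,-0.2,0],0]]'
```

```text
clock: 9.15
tool_pos: [0.5528, 0.0947, 0.1227]
eef_rot: [0.949, 0.316, 0.003, 0.0]
contact_force: [5.4, 4.2, 2.1]
opening: 0.096
```

```bash
python3 -m inch '[[1,[-0.1,-0.1,0],0],[1,[-0.2,-0.2,0],0],[1,[-0.2,-0.2,0],0],[1,[-0.2,-0.2,0],0]]'
```

```text
clock: 9.55
tool_pos: [0.5513, 0.0949, 0.1228]
eef_rot: [0.949, 0.316, 0.005, 0.0]
contact_force: [7.1, 2.4, 1.2]
opening: 0.1
```

```bash
python3 -m inch '[[1,[-0.1,-0.1,0],0],[1,[-0.2,-0.2,0],0],[1,[-0.2,-0.2,0],0],[1,[-0.2,-0.2,0],0]]'
```

```text
clock: 9.95
tool_pos: [0.5504, 0.095, 0.1229]
eef_rot: [0.949, 0.315, 0.006, 0.001]
contact_force: [11.0, 2.9, -2.5]
opening: 0.097
```

It held: motion stopped at about 6 mm with the force rising to 11 N. I'll go back to centre, turn 18° more and try again.

```bash
python3 -m inch '[[1,[0.4,0.4,0],0],[1,[0.85,0.85,0],0],[1,[0.85,0.85,-0.03],-6],[1,[0.85,0.85,-0.06],-12],[1,[0.85,0.85,-0.1],-18],[1,[0.85,0.85,-0.1],-18]]'
python3 -m inch '[[1,[-0.15,-0.28,0],0],[1,[-0.3,-0.55,0],0],[1,[-0.35,-0.7,0],0],[1,[-0.4,-0.8,0],0],[1,[-0.4,-0.8,0],0],[1,[-0.4,-0.8,0],0]]'
```

```text
clock: 10.55
tool_pos: [0.5562, 0.0942, 0.1235]
eef_rot: [0.887, 0.461, 0.001, -0.001]
contact_force: [-0.0, 5.1, 8.8]
opening: 0.101
clock: 11.15
tool_pos: [0.5511, 0.095, 0.1237]
eef_rot: [0.888, 0.46, 0.004, 0.001]
contact_force: [6.5, 3.3, 0.6]
opening: 0.098
```

```bash
python3 -m inch '[[1,[-0.08,-0.15,0],0],[1,[-0.13,-0.26,0],0],[1,[-0.13,-0.26,0],0],[1,[-0.13,-0.26,0],0]]'
```

```text
clock: 11.55
tool_pos: [0.5502, 0.0951, 0.1238]
eef_rot: [0.888, 0.46, 0.006, 0.001]
contact_force: [10.2, 2.9, -2.1]
opening: 0.097
```

Still held (10 N at 6 mm). Next is 80°.

```bash
python3 -m inch '[[1,[0.26,0.5,0],0],[1,[0.53,1.06,0],0],[1,[0.53,1.06,-0.03],-6],[1,[0.53,1.06,-0.07],-12],[1,[0.53,1.06,-0.12],-18],[1,[0.53,1.06,-0.12],-18]]'
python3 -m inch '[[1,[-0.05,-0.3,0],0],[1,[-0.1,-0.6,0],0],[1,[-0.15,-0.9,0],0],[1,[-0.15,-0.9,0],0],[1,[-0.15,-0.9,0],0],[1,[-0.15,-0.9,0],0]]'
```

```text
clock: 12.15
tool_pos: [0.5559, 0.0943, 0.1244]
eef_rot: [0.804, 0.595, 0.001, -0.001]
contact_force: [-0.5, 4.6, 6.0]
opening: 0.097
clock: 12.75
tool_pos: [0.5506, 0.0951, 0.1247]
eef_rot: [0.805, 0.593, 0.004, 0.001]
contact_force: [6.2, 3.4, -1.0]
opening: 0.102
```

```bash
python3 -m inch '[[1,[-0.03,-0.15,0],0],[1,[-0.05,-0.28,0],0],[1,[-0.05,-0.28,0],0],[1,[-0.05,-0.28,0],0]]'
```

```text
clock: 13.15
tool_pos: [0.5498, 0.0952, 0.1248]
eef_rot: [0.805, 0.593, 0.005, 0.002]
contact_force: [10.2, 3.3, -3.1]
opening: 0.098
```

Held again. Next is 98°, with a picture to confirm that the blade still follows.

```bash
python3 -m inch '[[1,[0.1,0.6,0],0],[1,[0.2,1.18,0],0],[1,[0.2,1.18,-0.03],-6],[1,[0.2,1.18,-0.07],-12],[1,[0.2,1.18,-0.12],-18],[1,[0.2,1.18,-0.12],-18]]'
python3 - <<'E'
from h import *
im=viewer.snapshot('wrist');cv2.imwrite('pics/w6.png',im[:,:,::-1])
im=viewer.snapshot('scene');cv2.imwrite('pics/s6.png',cv2.resize(im[150:270,260:400,::-1],None,fx=4,fy=4,interpolation=cv2.INTER_CUBIC))
E
python3 -m inch '[[1,[0.04,-0.3,0],0],[1,[0.08,-0.6,0],0],[1,[0.12,-0.9,0],0],[1,[0.12,-0.9,0],0],[1,[0.12,-0.9,0],0],[1,[0.12,-0.9,0],0]]'
```

```text
clock: 13.75
tool_pos: [0.5557, 0.0943, 0.1255]
eef_rot: [0.701, 0.713, 0.001, -0.001]
contact_force: [-0.8, 4.9, 5.8]
opening: 0.099
clock: 14.45
tool_pos: [0.5502, 0.0951, 0.1257]
eef_rot: [0.702, 0.712, 0.003, 0.001]
contact_force: [6.0, 4.6, -0.8]
opening: 0.095
```

View pics/w6.png

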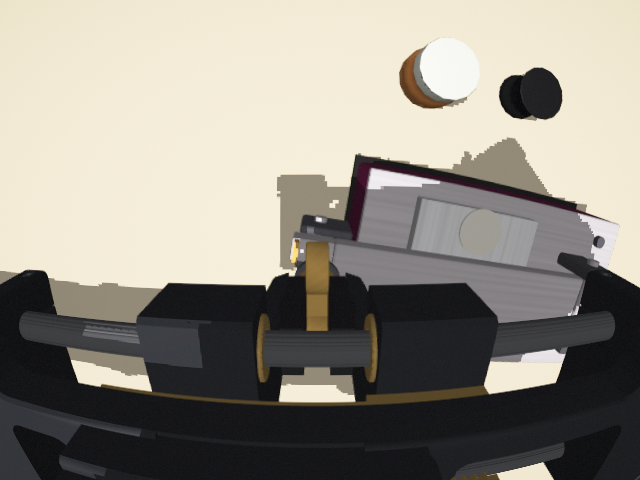

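View pics/s6.png

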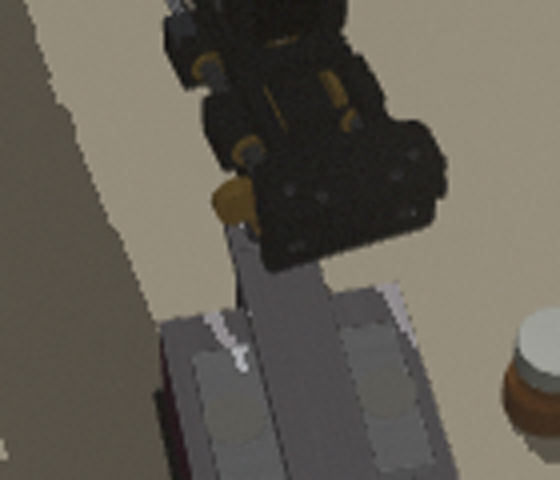

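```bash
python3 -m inch '[[1,[0.02,-0.15,0],0],[1,[0.04,-0.28,0],0],[1,[0.04,-0.28,0],0],[1,[0.04,-0.28,0],0]]'
```

```text
clock: 14.85
tool_pos: [0.5493, 0.0952, 0.1258]
eef_rot: [0.702, 0.712, 0.005, 0.002]
contact_force: [9.6, 3.6, -4.2]
opening: 0.103
```

The blade still lies along tool x (column 317), so it follows. The lip still holds at 98°. Next is 116°.

```bash
python3 -m inch '[[1,[-0.08,0.6,0],0],[1,[-0.16,1.18,0],0],[1,[-0.16,1.18,-0.03],-6],[1,[-0.16,1.18,-0.07],-12],[1,[-0.16,1.18,-0.12],-18],[1,[-0.16,1.18,-0.12],-18]]'
python3 -m inch '[[1,[0.13,-0.27,0],0],[1,[0.27,-0.54,0],0],[1,[0.4,-0.8,0],0],[1,[0.4,-0.8,0],0],[1,[0.4,-0.8,0],0],[1,[0.4,-0.8,0],0]]'
```

```text
clock: 15.45
tool_pos: [0.5554, 0.0942, 0.1265]
eef_rot: [0.581, 0.814, 0.001, -0.001]
contact_force: [-2.3, 4.1, 5.2]
opening: 0.102
clock: 16.05
tool_pos: [0.5498, 0.0951, 0.1267]
eef_rot: [0.582, 0.813, 0.003, 0.001]
contact_force: [6.8, 4.3, -2.4]
opening: 0.097
```

```bash
python3 -m inch '[[1,[0.06,-0.12,0],0],[1,[0.13,-0.26,0],0],[1,[0.13,-0.26,0],0],[1,[0.13,-0.26,0],0]]'
```

```text
clock: 16.45
tool_pos: [0.5488, 0.0952, 0.1268]
eef_rot: [0.582, 0.813, 0.004, 0.002]
contact_force: [9.1, 3.1, -4.9]
opening: 0.098
```

The reading is a bit soft, so I'll add one more gentle increment, staying under about 15 N, to confirm this is the stop.

```bash
python3 -m inch '[[1,[0.06,-0.12,0],0],[1,[0.1,-0.2,0],0],[1,[0.1,-0.2,0],0],[1,[0.1,-0.2,0],0]]'
```

```text
clock: 16.85
tool_pos: [0.548, 0.0953, 0.1269]
eef_rot: [0.583, 0.813, 0.005, 0.003]
contact_force: [12.0, 3.9, -7.0]
opening: 0.1
```

Still held (12 N, hardly moving). The stop sits at the same ~6 mm at every wing angle, so it is the lip and not the pads. Next is 134°.

```bash
python3 -m inch '[[1,[-0.3,0.6,0],0],[1,[-0.63,1.26,0],0],[1,[-0.63,1.26,-0.03],-6],[1,[-0.63,1.26,-0.07],-12],[1,[-0.63,1.26,-0.12],-18],[1,[-0.63,1.26,-0.12],-18]]'
python3 -m inch '[[1,[0.2,-0.21,0],0],[1,[0.4,-0.42,0],0],[1,[0.62,-0.64,0],0],[1,[0.62,-0.64,0],0],[1,[0.62,-0.64,0],0],[1,[0.62,-0.64,0],0]]'
```

```text
clock: 17.45
tool_pos: [0.5552, 0.0941, 0.1275]
eef_rot: [0.446, 0.895, 0.001, -0.001]
contact_force: [-0.7, 4.0, 3.1]
opening: 0.099
clock: 18.05
tool_pos: [0.5489, 0.095, 0.1277]
eef_rot: [0.447, 0.894, 0.002, 0.001]
contact_force: [4.0, 5.3, -2.0]
opening: 0.1
```

```bash
python3 -m inch '[[1,[0.1,-0.1,0],0],[1,[0.2,-0.21,0],0],[1,[0.2,-0.21,0],0],[1,[0.2,-0.21,0],0]]'
```

```text
clock: 18.45
tool_pos: [0.5475, 0.0952, 0.1278]
eef_rot: [0.448, 0.894, 0.003, 0.002]
contact_force: [7.3, 4.3, -3.6]
opening: 0.1
```

This is looser than before (7.7 mm at 7 N). I'll probe a little more.

```bash
python3 -m inch '[[1,[0.1,-0.1,0],0],[1,[0.2,-0.21,0],0],[1,[0.2,-0.21,0],0],[1,[0.2,-0.21,0],0]]'
```

```text
clock: 18.85
tool_pos: [0.5456, 0.0955, 0.128]
eef_rot: [0.448, 0.894, 0.003, 0.003]
contact_force: [8.7, 2.9, -3.9]
opening: 0.097
```

```bash
python3 -m inch '[[1,[0.1,-0.1,0],0],[1,[0.2,-0.21,0],0],[1,[0.2,-0.21,0],0],[1,[0.2,-0.21,0],0]]'
python3 - <<'E'
from h import *
im=viewer.snapshot('wrist');cv2.imwrite('pics/w7.png',im[:,:,::-1])
E
```

```text
clock: 19.25
tool_pos: [0.5426, 0.0959, 0.1278]
eef_rot: [0.448, 0.894, 0.003, 0.003]
contact_force: [7.3, 5.2, -5.0]
opening: 0.102
```

View pics/w7.png

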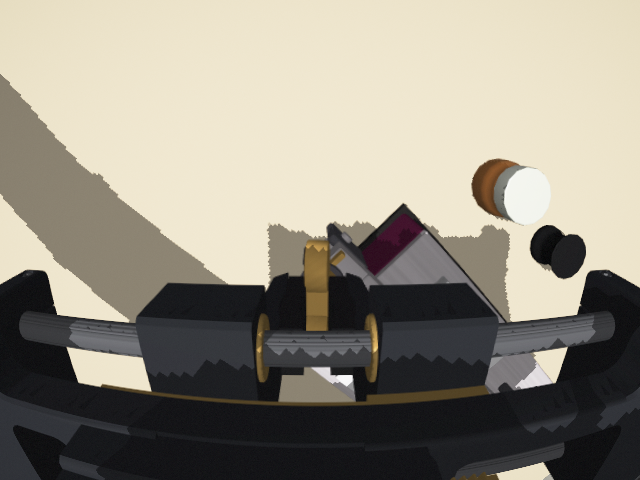

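The bolt has now moved 12.7 mm with the force level at ~7 N: it is free past the lip, at nut ≈ 134° (held at 116°). I'll open the jaws and turn so that they straddle the nut along the jig's x, then push the bolt down with one pad.

```bash
python3 -m inch '[[0,[0,0,0],0],[0,[0,0,0],0],[0,[0,0,0],0],[0,[0,0,0],0],[0,[0,0,0],0],[0,[0,0,0],0],[0,[0,0,0],0],[0,[0,0,0],0],[0,[0,0,0],0],[0,[0,0,0],0],[0,[0,0,0],0],[0,[0,0,0],0],[0,[0,0,0],8],[0,[0,0,0],16],[0,[0,0,0],24],[0,[0,0,0],32],[0,[0,0,0],40],[0,[0,0,0],44],[0,[0,0,0],44]]'
python3 - <<'E'
from h import *
s=r.get_state();print(s['q'].round(2))
im=viewer.snapshot('wrist');cv2.imwrite('pics/w8.png',im[:,:,::-1])
im=viewer.snapshot('scene');cv2.imwrite('pics/s8.png',cv2.resize(im[150:270,260:400,::-1],None,fx=4,fy=4,interpolation=cv2.INTER_CUBIC))
E
```

```text
clock: 21.2
tool_pos: [0.5387, 0.0952, 0.1278]
eef_rot: [0.75, 0.662, 0.0, 0.0]
contact_force: [0.7, 0.0, 0.5]
opening: 1.001
[-0.02  0.8  -0.4   1.9   0.56  0.55 -0.92]
```

View pics/w8.png

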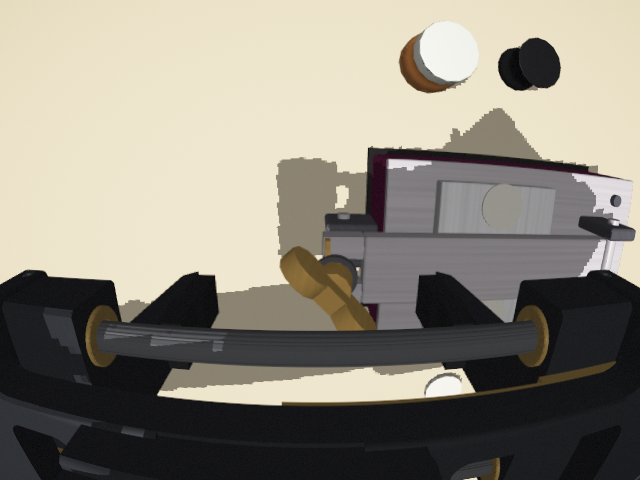

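View pics/s8.png

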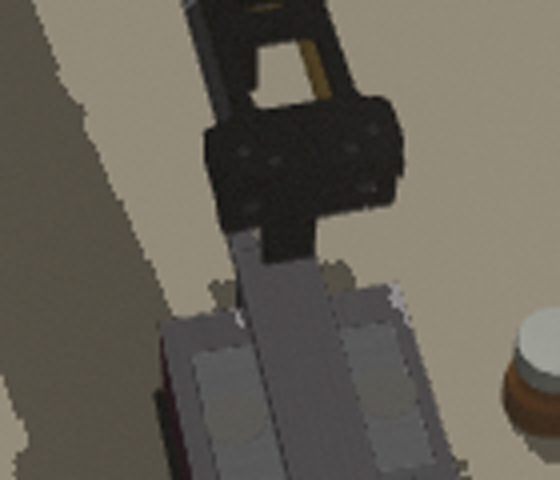

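The blade stands clear between the open jaws at about (330,280), the bolt leans slightly, and the right-hand (+x) pad is behind it. I'll push along tool −y, lowering as I go.

```bash
python3 -m inch '[[0,[0,-0.7,0],0],[0,[0,-1.4,0],0],[0,[0,-1.9,0],0],[0,[0,-2.3,0.1],0],[0,[0,-2.7,0.2],0],[0,[0,-3.1,0.3],0],[0,[0,-3.5,0.4],0],[0,[0,-4,0.5],0],[0,[0,-4.5,0.7],0],[0,[0,-4.5,0.7],0]]'
python3 - <<'E'
from h import *
im=viewer.snapshot('wrist');cv2.imwrite('pics/w9.png',im[:,:,::-1])
E
```

```text
clock: 22.3
tool_pos: [0.494, 0.1025, 0.1211]
eef_rot: [0.749, 0.663, 0.001, -0.0]
contact_force: [1.1, 3.3, 2.7]
opening: 1.003
```

View pics/w9.png

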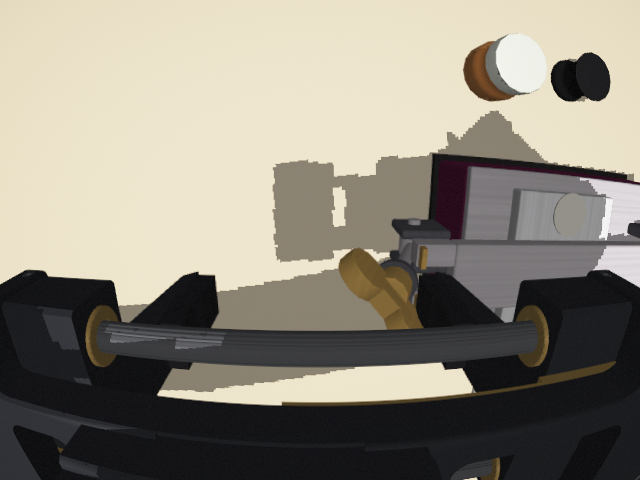

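The bolt is past the fork and the pad is pushing the wing at about (405,310), with force around 3 N. I'll keep going down.

```bash
python3 -m inch '[[0,[0,-0.5,0.2],0],[0,[0,-1,0.45],0],[0,[0,-1.5,0.7],0],[0,[0,-2,1],0],[0,[0,-2.5,1.3],0],[0,[0,-2.5,1.3],0]]'
python3 - <<'E'
from h import *
im=viewer.snapshot('wrist');cv2.imwrite('pics/w10.png',im[:,:,::-1])
E
```

```text
clock: 22.95
tool_pos: [0.4674, 0.1027, 0.107]
eef_rot: [0.75, 0.662, -0.002, -0.0]
contact_force: [0.3, 0.5, -0.3]
opening: 1.003
```

View pics/w10.png

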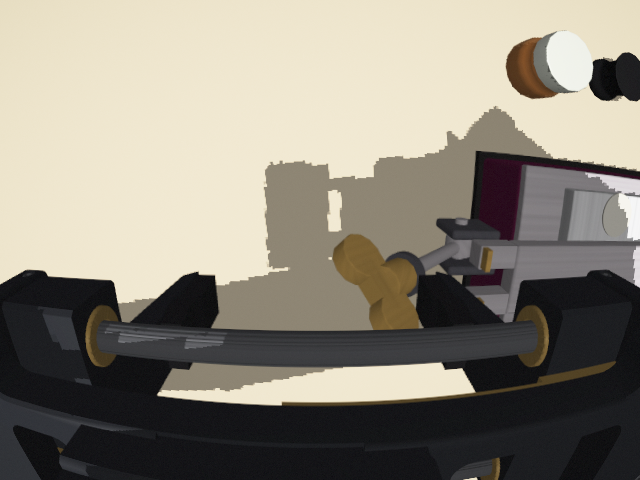

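The bolt is clearly leaning, its shaft visible from (470,240) to (400,265). I'll push further to leave a margin beyond half way.

```bash
python3 -m inch '[[0,[0,-0.5,0.4],0],[0,[0,-1,0.8],0],[0,[0,-1.5,1.2],0],[0,[0,-1.9,1.6],0],[0,[0,-1.9,1.6],0]]'
python3 - <<'E'
from h import *
im=viewer.snapshot('wrist');cv2.imwrite('pics/w11.png',im[:,:,::-1])
im=viewer.snapshot('top');cv2.imwrite('pics/t11.png',cv2.resize(im[130:350,200:440,::-1],None,fx=2.7,fy=2.7,interpolation=cv2.INTER_CUBIC))
E
```

```text
clock: 23.5
tool_pos: [0.4495, 0.1059, 0.0911]
eef_rot: [0.75, 0.662, -0.001, -0.0]
contact_force: [0.6, -0.5, 0.1]
opening: 0.998
```

View pics/w11.png

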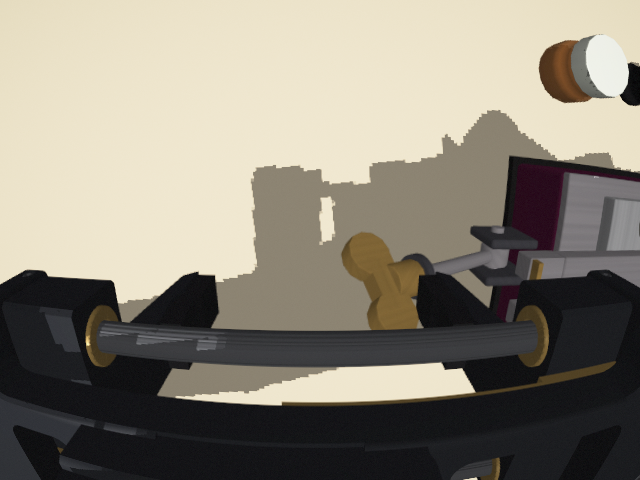

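The bolt is well down. I'll back the pad off 1 cm, rise, and measure the angle.

```bash
python3 -m inch '[[0,[0,0.5,0],0],[0,[0,1,0],0],[0,[0,1,-1],0],[0,[0,1,-4],0],[0,[0,1,-8],0],[0,[0,1,-12],0],[0,[-2,-2,-15],0],[0,[-5,-6,-15],0],[0,[-8,-10,-15],0],[0,[-8,-10,-15],0],[0,[-8,-10,-15],0]]'
python3 - <<'E'
from h import *
for n in('wrist','top','scene'):
    im=viewer.snapshot(n)[:,:,::-1]
    if n=='top':im=cv2.resize(im[130:350,200:440],None,fx=2.7,fy=2.7,interpolation=cv2.INTER_CUBIC)
    if n=='scene':im=cv2.resize(im[130:270,250:410],None,fx=4,fy=4,interpolation=cv2.INTER_CUBIC)
    cv2.imwrite(f'pics/{n}12.png',im)
E
```

```text
clock: 24.7
tool_pos: [0.3402, 0.0383, 0.2424]
eef_rot: [0.75, 0.661, -0.0, 0.001]
contact_force: [0.3, 0.4, 0.4]
opening: 0.999
```

View pics/top12.png

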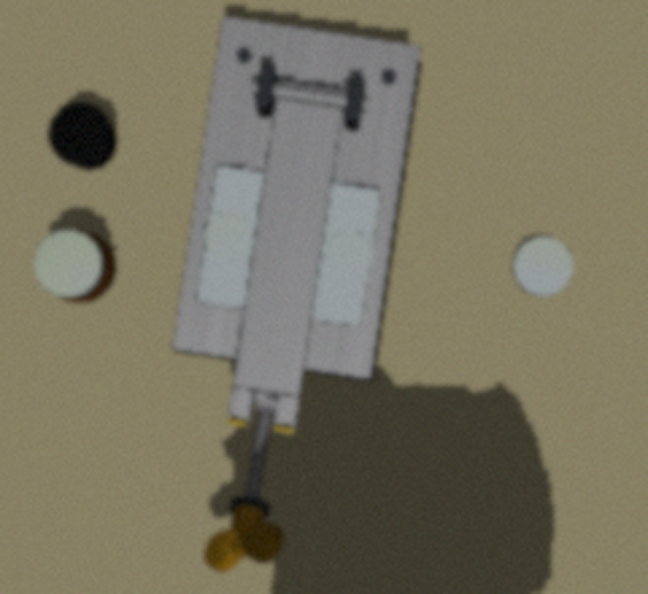

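View pics/scene12.png

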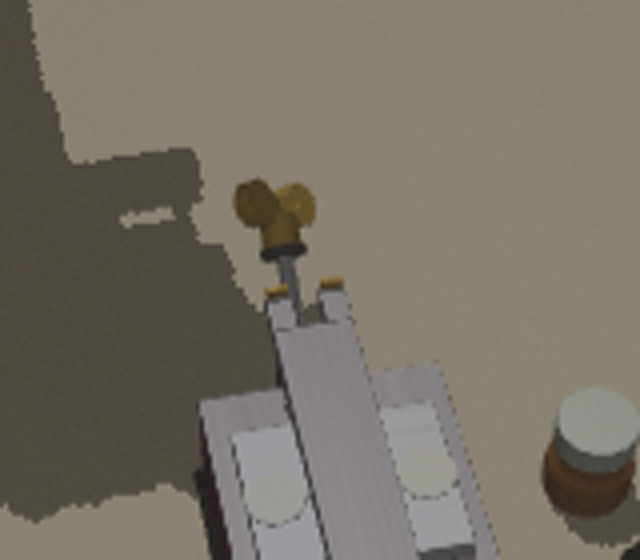

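View pics/wrist12.png

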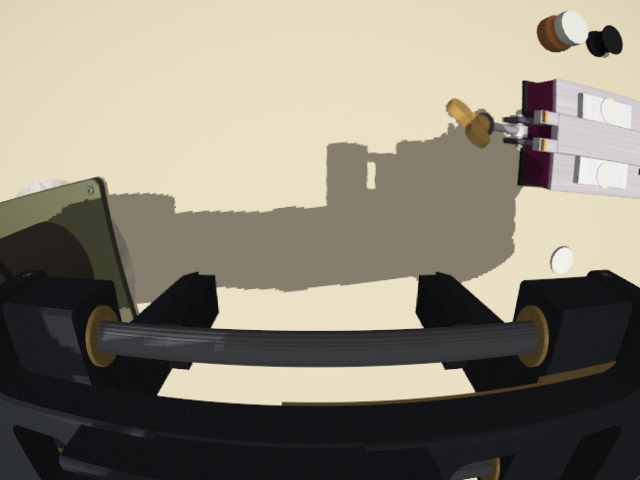

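All three views show the bolt out of the fork and leaning down, the gripper away, and the bystanders in place. I'll check the angle and the bystander drift.

Run:
```python
from h import *
from scipy.optimize import brentq
f=lambda p:(p[0]/2.7+200-.31,p[1]/2.7+130-.31)
g=lambda p:(p[0]/4+250-.4,p[1]/4+130-.4)
o=np.array([.5557,.0930]);u=np.array([.991,-.133])
for nm,a,b in(('wings',(245,541),(279,210)),('washer',(250,505),(284,251))):
    X,e=tri([ray('top',f(a)),ray('scene',g(b))]);x=(X[:2]-o)@u
    print(nm,X.round(4),np.round(e,4),'x',x.round(4),'r',np.hypot(x,X[2]-.026).round(4),'theta',np.arctan2(-x,X[2]-.026).round(3))
for n in('loupe','ink_jar','dial_blank'):
    q=viewer.outline_of('top',n)
    if q:ys,xs=np.nonzero(q[0]['pixels']);print(n,xs.mean().round(1),ys.mean().round(1))
s=r.get_state();print(s['clock'],s['contact_force'],s['qd'].round(3))
```

```text
wings [0.48   0.1048 0.0715] [0.0003 0.0003] x -0.0766 r 0.0891 theta 1.035
washer [0.4982 0.1019 0.063 ] [0.0006 0.0006] x -0.0582 r 0.0689 theta 1.004
loupe 230.1 180.0
ink_jar 227.1 228.2
dial_blank 400.5 228.2
25.0 [-0.99702037  0.08557259 -0.7379025 ] [-0.001  0.003  0.002  0.012  0.002 -0.001 -0.002]
```

```bash
python3 -c "
from plant import r
print(r.finish_job(), r.get_state()['contact_force'])"
```

```text
the job is handed in; nothing more can be done
the job is handed in; nothing more can be done
```

The clamp is released and the job is handed in at about 25 s. The bolt leans at about 1.0 rad, where half way is 0.65, and the robot is touching nothing.

- **Loosening:** I turned the wing nut in 18° steps from about 45°, trying the bolt gently at each step. The lip held it at every try up to 116°, where I pulled hardest, at 12–14 N. It came free at the 134° try, with an even 7–9 N. So the nut is at most about 18° past the free point, against the 45° allowed.
- **Swinging out:** I opened the jaws and pushed the bolt down with one pad, at under about 5 N.
- **Last checks:** The top and scene cameras together gave 1.00 and 1.03 rad for the bolt. In the top picture the loupe and dial blank had moved at most 0.2 px since the start, and the ink jar 0.3 px. The gripper was open and well away, with the force reading near zero.
- **Not as planned:** My first closing of the jaws caught the nut's hub instead of the wings, at 16.5 mm with about 6 N sideways. I opened them, rose 4 mm and gripped the wings properly before turning anything.
- **Disagreement:** The final wing radius measured about 89 mm, against roughly 92 mm expected from the nut's turn. I put this down to picking the wings' centre by eye in the images.

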